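Pop open the yellow touch-latch garnish box

TASK

Open the garnish box with the yellow lid, using fingertips only: press gently on the dot at the front of its lid until the touch catch lets go and the spring pops the lid ajar, then push the lid up and back from under its front edge until it stands fully open. Nothing is to be pinched or lifted; leave the green and red lids shut and do not disturb the other things on the counter.

Things in the scene. Friction and masses are not known exactly. Their poses are not given: they have to be found in the camera images.
- yellow_box: the box with the YELLOW lid: open-topped aluminium garnish box fixed to the counter, 150 deep (its x) x 120 wide (its y) x 90 high; origin under its centre; its +x axis points from the front (press side, towards the robot) to the hinge side, z up
- yellow_lid (a joint): hinge of the yellow lid, rad: 0 shut and latched, negative while pressed in (hard stop at -0.07), about 0.6 when the spring has popped it ajar, 1.57 upright, 1.9 stop, leaning back. The lid is a plate 138 long (hinge to front edge) x 108 wide x 12 thick, its front proud of the rim by 13.
- yellow_press (a point): black 20 mm dot on top of the yellow lid, 18 behind its front edge, on its centre line: where to press; moves with the lid. Pressed 6 to 8 mm down here (4 to 8 N; it bottoms out at 8.5 mm) the touch catch lets go; as the fingers withdraw the lid follows them up within a second to about 0.6 rad and stops there
- yellow_edge (a point): middle of the lower front edge of the yellow lid, 138 from the hinge axis; moves with the lid. Beyond the spring's reach the hinge is stiff (0.1 Nm): the lid stays where it is left and takes under 3 N at this edge to push it on. A metal strike post hangs 30 below the lid, 43 behind this edge, on its left (box +y) half
- yellow_hinge (a point): middle of the yellow lid's hinge axis, at the far (box +x) end of the box, 91 above the counter; the axis runs along the box's y
- green_box: the same kind of box with a green lid, same sizes and origin; to be left shut
- green_lid (a joint): hinge of the green lid, as the yellow one; 0 shut
- red_box: the same kind of box with a red lid, same sizes and origin; to be left shut
- red_lid (a joint): hinge of the red lid, as the yellow one; 0 shut
- bottle_a: amber glass bottle with paper label, 62 dia x 200 high, origin under its centre; loose bystander
- bottle_b: second amber glass bottle, same size; loose bystander
- tumbler: clear glass tumbler, 72 dia x 85 high, origin under its centre; loose bystander
- jigger: brass hourglass measuring cup, 44 dia x 75 high, origin under its centre; loose bystander
- shaker: steel cocktail shaker, 86 dia x 192 high, origin under its centre; loose bystander
- jar: jar with black cap, 64 dia x 100 high, origin under its centre; loose bystander

How it is judged:
By the outcome, as a careful person would: the job done as asked, in the order asked, and still so for the second after the job is handed in, with the robot touching nothing.
It also fails if it takes over 45 s, if anything falls off the work surface, if the arm or the gripper's body presses on something with over 40 N, if the wrist force passes 120 N, or if a joint passes its speed limit or range.

ROBOT

A 7-joint arm with a two-finger parallel gripper is mounted at the origin on the work surface. World frame = base frame: x ahead of the robot, y to its left, z up, the work surface at z = 0. Lengths are in m, angles in rad, forces in N, time in s.
With the tool pointing down it reaches from about 0.4 to 0.85 m from the base axis. Payload 4.5 kg.
Tool frame: the origin (TCP) lies midway between the tips of the shut fingers; the grasp point (between the pads) lies 19 mm behind it (manip.pinch_z is the distance from the TCP to the grasp point, in m); z points along the fingers, y is the line along which they close (so a half turn about z gives the same grasp; the last joint's range is limited). The gripper opens to 85 mm and grips with 20 to 120 N. Pads are 22 mm wide; open, the fingers measure 114 mm over their backs; the gripper's body (76 mm by 85 mm) begins 54 mm behind the grasp point. The pads swing forward as they close: fully open they stand 13 mm farther back than shut.
Start: joints at [-1.174, 0.689, -0.195, 1.565, 0.157, 0.902, -0.215], TCP at [0.222, 0.584, 0.231] pointing down, gripper open.
Joint ranges: [-3.01, 3.01], [-0.46, 2.08], [-1.47, 1.51], [0.13, 2.56], [-1, 4.14], [0.04, 2.09], [-2.66, 2.66]. Speed limits (rad/s): [2.57, 2.57, 3.14, 3.14, 3.14, 3.14, 3.14].

INTERFACE

Orientations are given as a 3x3 rotation matrix whose columns are the frame's x, y, z axes.
In Python, from station import manip gives the robot as it stands.
- The arm moves only by the tool jog_arm, never from a script. Its argument "series" is a list of rows, each an object of numbers: "gripper": the closure, from -1 (fully open) to 1 (shut); "dx", "dy", "dz": the shift along the tool's x, y, z in m; "rx", "ry", "rz": the turn, a rotation vector about the tool's x, y, z in rad. A call has 1 to 12 rows; each row is the pose to reach, as a shift and turn from the pose commanded when the call began, along the tool's axes at that moment; what a row does not reach only later rows make up. A row lasts 1/12 s, in which the tool goes at most 41.7 mm and 7.16 degrees, less where a joint would pass 70% of its speed; a pose out of reach is approached as far as the arm can. A call with a gripper value outside its range is refused whole. The fingers move at their own pace and stop on an object; "newtons" is the grip in N (left out, the last holds). Time passes only in rows, so rows that repeat a pose let the fingers close. It gives the time, the measured TCP pose, the force, the opening and the grip force at its end, in the units of the state.
- manip.get_obs(): the state, without advancing time (a new reading comes with each control period).
- manip.read_camera(name): name is "scene" or "top" or "wrist"; returns a dict with "pixels" (400x640x3 uint8, red, green, blue), "vertical_fov" (degrees; the focal length in pixels is half the picture's height over the tangent of half this angle, whatever the lens; pixels are square), "cx", "cy" (the principal point, pixels), "T" (4x4, takes a point from camera to world coordinates). Camera axes: x right, y down, z forward; pixel columns grow to the right and rows downward; lengths in m; the calibration is good to about 2 mm. A picture is of the moment at which its call begins. There is no depth.
- manip.finish_job(): hands the job in; it is judged then, once.
The state is a dict: "t": time; "joint_positions": joint angles; "dq": joint speeds; "tau": joint torques, N m; "tcp_pos": TCP position; "tcp_rot": TCP orientation; "force": force on the tool from outside, world axes, zero at the start; "wrist_torque": the same for the moment, N m; "gripper_width": opening from 0.0 (shut) to 1.0 (fully open); "finger_force": force on a finger pad.
Only numpy, scipy, OpenCV 4.12 (cv2) and the standard library are available. Lean on these libraries where they do the work, as an engineer would, in place of code of your own. Each camera call takes 0.05 s, during which the arm holds its last target. There are 200 camera calls.

## Working session

There is one attempt and no reset: what is moved stays moved. The work goes in short steps, Python scripts to look and compute and a tool call to move; the robot and the scene stay as the last step left them, time stands still between calls to the robot, and variables do not carry over. Pictures are saved under pics/ and viewed, at most 10 in all, crops included, and the job is handed in when it is done.

Besides the shell and the picture viewer there is one more tool, called after ">>>" in YAML: its name, and indented under it one key for each argument. jog_arm: Moves the arm, as the interface text tells. Its arguments: {"type":"object","properties":{"series":{"type":"array","items":{"type":"object","properties":{"gripper":{"type":"number"},"dx":{"type":"number"},"dy":{"type":"number"},"dz":{"type":"number"},"rx":{"type":"number"},"ry":{"type":"number"},"rz":{"type":"number"}}}},"newtons":{"type":"number"}},"required":["series"]}

```bash
mkdir -p pics
cat > h.py <<'E'
import numpy as np, cv2
from station import manip
def cam(n,f=None):
    c=manip.read_camera(n)
    if f: cv2.imwrite('pics/'+f,c['pixels'][:,:,::-1])
    return c
def ray(c,u,v,z):
    f=200/np.tan(np.radians(c['vertical_fov'])/2); T=np.array(c['T'])
    d=T[:3,:3]@np.array([(u-c['cx'])/f,(v-c['cy'])/f,1]); o=T[:3,3]
    return o+d*(z-o[2])/d[2]
def proj(c,p):
    f=200/np.tan(np.radians(c['vertical_fov'])/2); T=np.array(c['T'])
    q=T[:3,:3].T@(np.array(p)-T[:3,3]); return f*q[0]/q[2]+c['cx'],f*q[1]/q[2]+c['cy']
E
python3 - <<'E'
from h import *
a=cam('top','top.png');b=cam('scene','scene.png')
for c in(a,b):print(np.round(c['T'],3),c['vertical_fov'])
o=manip.get_obs();print(o['tcp_pos'],np.round(o['tcp_rot'],3),o['t'],o['force'])
E
```

```text
[[ 0.011 -0.985  0.173  0.356]
 [-1.    -0.016 -0.027  0.017]
 [ 0.029 -0.173 -0.985  1.3  ]
 [ 0.     0.     0.     1.   ]] 52.10209378221465
[[ 0.704  0.596 -0.388  1.078]
 [ 0.711 -0.593  0.379 -0.5  ]
 [-0.004 -0.542 -0.84   1.168]
 [ 0.     0.     0.     1.   ]] 45.133966234534086
[0.2216595  0.58374496 0.23055422] [[-0.935  0.355 -0.   ]
 [ 0.355  0.935 -0.002]
 [-0.    -0.002 -1.   ]] 0.1 [-0.29867899 -0.20081814  1.06005762]
```

View pics/top.png

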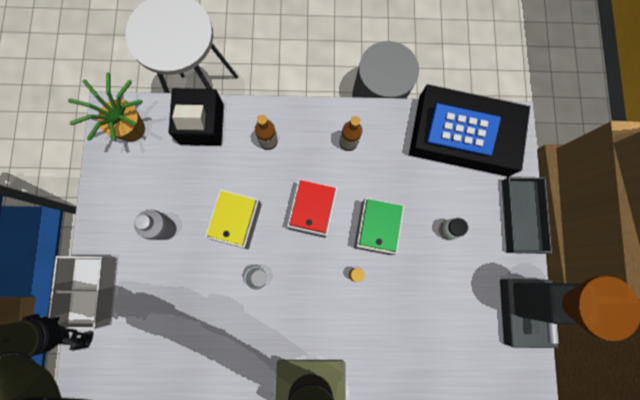

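View pics/scene.png

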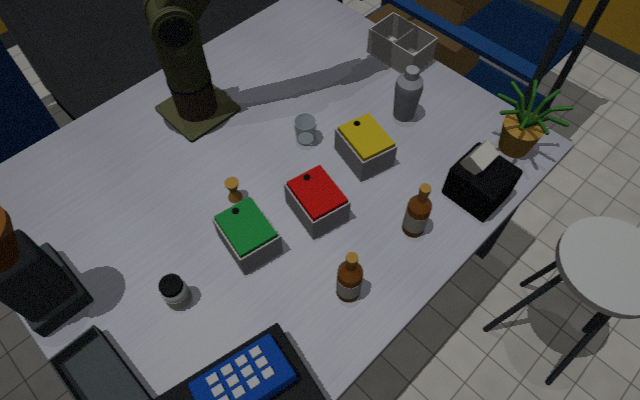

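The top view shows the yellow lid at about (233,218) with its dot at (226,234). The tumbler is in front of it at (257,276), the shaker to the left at (150,224) and the red box to the right. The scene view agrees, with the yellow dot at (357,123).

```bash
cat > m.py <<'E'
from h import *
for n in('top','scene'):
    c=cam(n); p=c['pixels'].astype(int)
    m=((p[:,:,0]>120)&(p[:,:,1]>110)&(p[:,:,2]<90)).astype(np.uint8)
    k,l,s,ce=cv2.connectedComponentsWithStats(m)
    i=1+np.argmax(s[1:,4]); m=(l==i).astype(np.uint8)
    cs,_=cv2.findContours(m,cv2.RETR_EXTERNAL,cv2.CHAIN_APPROX_NONE)
    P=np.array([ray(c,u,v,.103)[:2] for u,v in cs[0][:,0]],np.float32)
    r=cv2.minAreaRect(P); print(n,s[i],r,cv2.boxPoints(r).round(3).tolist())
    x,y,w,h=s[i,:4]; sub=np.zeros_like(m); cv2.fillPoly(sub,[cv2.convexHull(cs[0])],1)
    d=(sub==1)&(p.sum(2)<170); v,u=np.nonzero(d); print('dot',u.mean(),v.mean(),len(u),ray(c,u.mean(),v.mean(),.103))
    for nm,q in dict(tum=(257,270,.085),tumbase=(257,283,.0),shbase=(155,228,.1)).items():
        if n=='top':print(nm,ray(c,*q))
E
python3 m.py
```

```text
top [ 208  192   48   53 1673] ((0.5162295699119568, 0.23892614245414734), (0.10777856409549713, 0.1363431215286255), 75.96903991699219) [[0.43700000643730164, 0.2029999941587448], [0.5690000057220459, 0.17000000178813934], [0.5950000286102295, 0.2750000059604645], [0.46299999952316284, 0.30799999833106995]]
dot 225.71428571428572 233.5 14 [0.46897474 0.2531981  0.103     ]
tum [0.3652682  0.16069867 0.085     ]
tumbase [0.32607727 0.16928255 0.        ]
shbase [0.4824809  0.45923674 0.1       ]
scene [ 339  113   56   45 1313] ((0.5200480818748474, 0.24211451411247253), (0.10743233561515808, 0.13778246939182281), 75.72283935546875) [[0.4399999976158142, 0.2070000022649765], [0.5740000009536743, 0.17299999296665192], [0.6000000238418579, 0.2770000100135803], [0.46700000762939453, 0.3109999895095825]]
dot 356.5 123.0 26 [0.47099931 0.2545812  0.103     ]
```

>>> jog_arm:
  series:
    - {"gripper": 1, "dx": -0.35, "dy": -0.22, "dz": 0.03, "rz": -0.119}
    - {"gripper": 1, "dx": -0.35, "dy": -0.22, "dz": 0.03, "rz": -0.119}
    - {"gripper": 1, "dx": -0.35, "dy": -0.22, "dz": 0.03, "rz": -0.119}
    - {"gripper": 1, "dx": -0.35, "dy": -0.22, "dz": 0.03, "rz": -0.119}
    - {"gripper": 1, "dx": -0.35, "dy": -0.22, "dz": 0.03, "rz": -0.119}
    - {"gripper": 1, "dx": -0.35, "dy": -0.22, "dz": 0.03, "rz": -0.119}
    - {"gripper": 1, "dx": -0.35, "dy": -0.22, "dz": 0.03, "rz": -0.119}
    - {"gripper": 1, "dx": -0.35, "dy": -0.22, "dz": 0.03, "rz": -0.119}
    - {"gripper": 1, "dx": -0.35, "dy": -0.22, "dz": 0.03, "rz": -0.119}
    - {"gripper": 1, "dx": -0.35, "dy": -0.22, "dz": 0.03, "rz": -0.119}
    - {"gripper": 1, "dx": -0.35, "dy": -0.22, "dz": 0.03, "rz": -0.119}
    - {"gripper": 1, "dx": -0.35, "dy": -0.22, "dz": 0.03, "rz": -0.119}

```text
invalid input at $.series[0]: expected keys gripper, dx, dy, dz, rx, ry, rz
```

>>> jog_arm:
  series:
    - {"gripper": 1, "dx": -0.35, "dy": -0.22, "dz": 0.03, "rx": 0, "ry": 0, "rz": -0.119}
    - {"gripper": 1, "dx": -0.35, "dy": -0.22, "dz": 0.03, "rx": 0, "ry": 0, "rz": -0.119}
    - {"gripper": 1, "dx": -0.35, "dy": -0.22, "dz": 0.03, "rx": 0, "ry": 0, "rz": -0.119}
    - {"gripper": 1, "dx": -0.35, "dy": -0.22, "dz": 0.03, "rx": 0, "ry": 0, "rz": -0.119}
    - {"gripper": 1, "dx": -0.35, "dy": -0.22, "dz": 0.03, "rx": 0, "ry": 0, "rz": -0.119}
    - {"gripper": 1, "dx": -0.35, "dy": -0.22, "dz": 0.03, "rx": 0, "ry": 0, "rz": -0.119}
    - {"gripper": 1, "dx": -0.35, "dy": -0.22, "dz": 0.03, "rx": 0, "ry": 0, "rz": -0.119}
    - {"gripper": 1, "dx": -0.35, "dy": -0.22, "dz": 0.03, "rx": 0, "ry": 0, "rz": -0.119}
    - {"gripper": 1, "dx": -0.35, "dy": -0.22, "dz": 0.03, "rx": 0, "ry": 0, "rz": -0.119}
    - {"gripper": 1, "dx": -0.35, "dy": -0.22, "dz": 0.03, "rx": 0, "ry": 0, "rz": -0.119}
    - {"gripper": 1, "dx": -0.35, "dy": -0.22, "dz": 0.03, "rx": 0, "ry": 0, "rz": -0.119}
    - {"gripper": 1, "dx": -0.35, "dy": -0.22, "dz": 0.03, "rx": 0, "ry": 0, "rz": -0.119}

```text
t: 1.2
tcp_pos: [0.4727, 0.2511, 0.2009]
tcp_rot: [[-0.969, 0.248, 0.0], [0.248, 0.969, -0.002], [-0.001, -0.002, -1.0]]
force: [-1.2, 1.1, -0.1]
gripper_width: 0.0
finger_force: 0.0
```

>>> jog_arm:
  series:
    - {"gripper": 1, "dx": 0.003, "dy": 0.002, "dz": 0.03, "rx": 0, "ry": 0, "rz": 0}
    - {"gripper": 1, "dx": 0.003, "dy": 0.002, "dz": 0.06, "rx": 0, "ry": 0, "rz": 0}
    - {"gripper": 1, "dx": 0.003, "dy": 0.002, "dz": 0.085, "rx": 0, "ry": 0, "rz": 0}
    - {"gripper": 1, "dx": 0.003, "dy": 0.002, "dz": 0.092, "rx": 0, "ry": 0, "rz": 0}
    - {"gripper": 1, "dx": 0.003, "dy": 0.002, "dz": 0.095, "rx": 0, "ry": 0, "rz": 0}
    - {"gripper": 1, "dx": 0.003, "dy": 0.002, "dz": 0.096, "rx": 0, "ry": 0, "rz": 0}
    - {"gripper": 1, "dx": 0.003, "dy": 0.002, "dz": 0.096, "rx": 0, "ry": 0, "rz": 0}
    - {"gripper": 1, "dx": 0.003, "dy": 0.002, "dz": 0.096, "rx": 0, "ry": 0, "rz": 0}

```text
t: 1.87
tcp_pos: [0.4692, 0.258, 0.1066]
tcp_rot: [[-0.97, 0.241, 0.002], [0.241, 0.97, 0.002], [-0.002, 0.002, -1.0]]
force: [0.0, -0.1, 0.3]
gripper_width: -0.001
finger_force: 0.0
```

Run:
```python
from h import *
b=cam('wrist','w1.png');print(np.round(b['T'],3))
```

```text
[[ 0.241  0.935  0.261  0.403]
 [ 0.971 -0.232 -0.064  0.275]
 [ 0.001  0.268 -0.963  0.25 ]
 [ 0.     0.     0.     1.   ]]
```

View pics/w1.png

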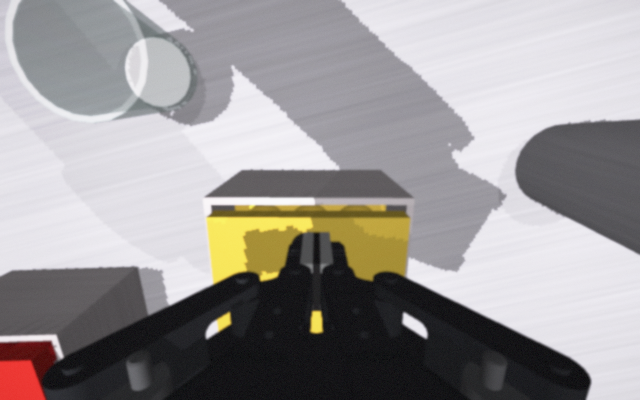

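The wrist view shows the shut fingertips at (317,238) over the lid's front, where the dot is, about 4 mm left of centre. Next I shift and press in small steps.

>>> jog_arm:
  series:
    - {"gripper": 1, "dx": 0, "dy": -0.004, "dz": 0, "rx": 0, "ry": 0, "rz": 0}
    - {"gripper": 1, "dx": 0, "dy": -0.004, "dz": 0.002, "rx": 0, "ry": 0, "rz": 0}
    - {"gripper": 1, "dx": 0, "dy": -0.004, "dz": 0.004, "rx": 0, "ry": 0, "rz": 0}
    - {"gripper": 1, "dx": 0, "dy": -0.004, "dz": 0.006, "rx": 0, "ry": 0, "rz": 0}
    - {"gripper": 1, "dx": 0, "dy": -0.004, "dz": 0.007, "rx": 0, "ry": 0, "rz": 0}
    - {"gripper": 1, "dx": 0, "dy": -0.004, "dz": 0.007, "rx": 0, "ry": 0, "rz": 0}
    - {"gripper": 1, "dx": 0, "dy": -0.004, "dz": 0.007, "rx": 0, "ry": 0, "rz": 0}

```text
t: 2.5
tcp_pos: [0.4675, 0.2527, 0.0984]
tcp_rot: [[-0.97, 0.242, -0.0], [0.242, 0.97, -0.001], [-0.0, -0.001, -1.0]]
force: [-0.4, -2.3, 4.9]
gripper_width: 0.001
finger_force: 2.2
```

>>> jog_arm:
  series:
    - {"gripper": 1, "dx": 0, "dy": 0, "dz": 0.001, "rx": 0, "ry": 0, "rz": 0}
    - {"gripper": 1, "dx": 0, "dy": 0, "dz": 0.002, "rx": 0, "ry": 0, "rz": 0}
    - {"gripper": 1, "dx": 0, "dy": 0, "dz": 0.0025, "rx": 0, "ry": 0, "rz": 0}
    - {"gripper": 1, "dx": 0, "dy": 0, "dz": 0.0025, "rx": 0, "ry": 0, "rz": 0}

```text
t: 2.83
tcp_pos: [0.4674, 0.2527, 0.0959]
tcp_rot: [[-0.97, 0.242, -0.0], [0.242, 0.97, -0.001], [0.0, -0.001, -1.0]]
force: [-0.9, -1.1, 6.0]
gripper_width: -0.002
finger_force: 2.7
```

>>> jog_arm:
  series:
    - {"gripper": 1, "dx": 0, "dy": 0, "dz": -0.02, "rx": 0, "ry": 0, "rz": 0}
    - {"gripper": 1, "dx": 0, "dy": 0, "dz": -0.05, "rx": 0, "ry": 0, "rz": 0}
    - {"gripper": 1, "dx": 0, "dy": 0, "dz": -0.09, "rx": 0, "ry": 0, "rz": 0}
    - {"gripper": 1, "dx": 0.02, "dy": 0, "dz": -0.125, "rx": 0, "ry": 0, "rz": 0}
    - {"gripper": 1, "dx": 0.05, "dy": 0, "dz": -0.14, "rx": 0, "ry": 0, "rz": 0}
    - {"gripper": 1, "dx": 0.075, "dy": 0, "dz": -0.14, "rx": 0, "ry": 0, "rz": 0}
    - {"gripper": 1, "dx": 0.075, "dy": 0, "dz": -0.14, "rx": 0, "ry": 0, "rz": 0}
    - {"gripper": 1, "dx": 0.075, "dy": 0, "dz": -0.14, "rx": 0, "ry": 0, "rz": 0}
    - {"gripper": 1, "dx": 0.075, "dy": 0, "dz": -0.14, "rx": 0, "ry": 0, "rz": 0}
    - {"gripper": 1, "dx": 0.075, "dy": 0, "dz": -0.14, "rx": 0, "ry": 0, "rz": 0}
    - {"gripper": 1, "dx": 0.075, "dy": 0, "dz": -0.14, "rx": 0, "ry": 0, "rz": 0}

```text
t: 3.75
tcp_pos: [0.3956, 0.2709, 0.2353]
tcp_rot: [[-0.97, 0.243, -0.0], [0.243, 0.97, -0.0], [0.0, -0.0, -1.0]]
force: [0.9, -0.4, 0.1]
gripper_width: 0.001
finger_force: 0.0
```

Run:
```python
from h import *
b=cam('scene')
i=b['pixels'][50:250,200:500,::-1]
cv2.imwrite('pics/s2.png',cv2.resize(i,None,fx=2.6,fy=2.6,interpolation=2))
```

```text
(no output)
```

View pics/s2.png

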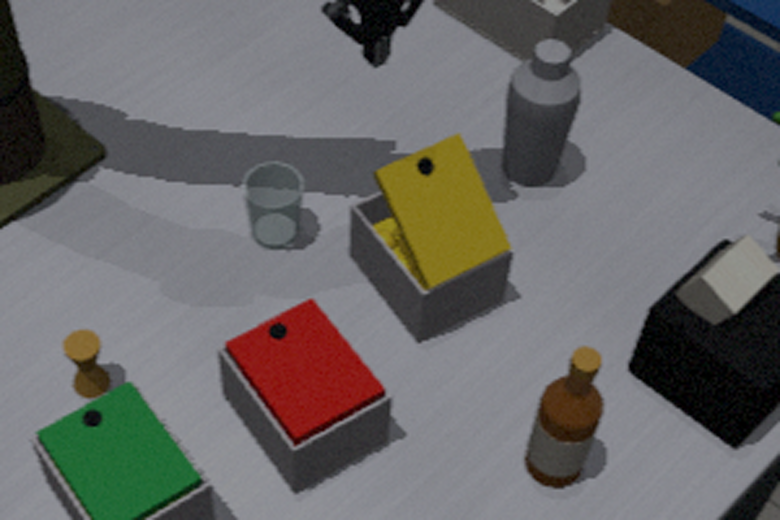

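The lid has popped ajar (dot now at (425,165) in the crop) and nothing else has moved. Next I tilt the fingers 45° and come in under the front edge.

>>> jog_arm:
  series:
    - {"gripper": 1, "dx": 0, "dy": 0, "dz": 0, "rx": 0, "ry": -0.12, "rz": 0}
    - {"gripper": 1, "dx": 0, "dy": 0, "dz": 0.01, "rx": 0, "ry": -0.24, "rz": 0}
    - {"gripper": 1, "dx": 0, "dy": 0, "dz": 0.02, "rx": 0, "ry": -0.36, "rz": 0}
    - {"gripper": 1, "dx": 0, "dy": 0, "dz": 0.03, "rx": 0, "ry": -0.48, "rz": 0}
    - {"gripper": 1, "dx": -0.01, "dy": 0, "dz": 0.04, "rx": 0, "ry": -0.6, "rz": 0}
    - {"gripper": 1, "dx": -0.02, "dy": 0, "dz": 0.05, "rx": 0, "ry": -0.7, "rz": 0}
    - {"gripper": 1, "dx": -0.03, "dy": 0, "dz": 0.055, "rx": 0, "ry": -0.785, "rz": 0}
    - {"gripper": 1, "dx": -0.035, "dy": 0, "dz": 0.055, "rx": 0, "ry": -0.785, "rz": 0}
    - {"gripper": 1, "dx": -0.035, "dy": 0, "dz": 0.055, "rx": 0, "ry": -0.785, "rz": 0}
    - {"gripper": 1, "dx": -0.035, "dy": 0, "dz": 0.055, "rx": 0, "ry": -0.785, "rz": 0}

```text
t: 4.63
tcp_pos: [0.4255, 0.2536, 0.1846]
tcp_rot: [[-0.782, 0.272, 0.561], [0.196, 0.961, -0.193], [-0.591, -0.041, -0.805]]
force: [0.3, -0.9, 0.2]
gripper_width: -0.0
finger_force: 0.0
```

Run:
```python
from h import *
b=cam('scene')
i=b['pixels'][20:220,250:490,::-1]
cv2.imwrite('pics/s3.png',cv2.resize(i,None,fx=3,fy=3,interpolation=2))
```

```text
(no output)
```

View pics/s3.png

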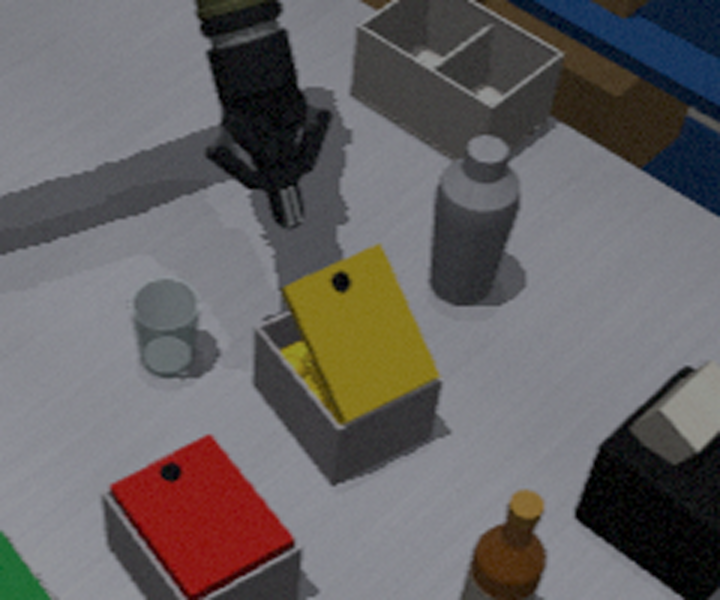

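The fingers are at (290,205) in the crop, in front of the lid edge and tilted about 36°. Now I work out the push path in tool axes.

```bash
cat > w.py <<'E'
from h import *
from scipy.spatial.transform import Rotation as R
bx=np.array([.97,-.243,0]);bx/=np.linalg.norm(bx);by=np.array([-bx[1],bx[0],0]);h=np.array([.585,.224,0])
def rows(L):
    o=manip.get_obs();p=np.array(o['tcp_pos']);T=np.array(o['tcp_rot'])
    print('now s,lat,z',np.round([(p-h)@bx,(p-h)@by,p[2]],4))
    for s,z,phi in L:
        q=h+bx*s+np.array([0,0,z]); zt=bx*np.sin(phi)-np.array([0,0,np.cos(phi)])
        G=np.c_[np.cross(by,zt),by,zt]
        print(round(phi,2),np.round(np.r_[T.T@(q-p),R.from_matrix(T.T@G).as_rotvec()],3).tolist())
def pt(th,phi,gap=.011,ov=.022):
    n=np.array([np.cos(phi),np.sin(phi)]);f=np.array([np.sin(phi),-np.cos(phi)])
    return (*(np.array([-.138*np.cos(th),.091+.138*np.sin(th)])-gap*n+ov*f),phi)
E
python3 - <<'E'
from w import *
rows([pt(.6,.63,.03,-.01),pt(.6,.63,.018)]+[pt(t,f) for t,f in((.7,.6),(.8,.55),(.9,.5),(1.,.44),(1.1,.38),(1.2,.32))])
E
```

```text
now s,lat,z [-0.1639 -0.0095  0.1827]
0.63 [-0.002, 0.011, 0.03, -0.051, 0.002, 0.002]
0.63 [-0.014, 0.013, 0.062, -0.051, 0.002, 0.002]
0.6 [-0.034, 0.012, 0.058, -0.051, 0.032, 0.002]
0.55 [-0.046, 0.012, 0.055, -0.051, 0.082, 0.0]
0.5 [-0.059, 0.012, 0.053, -0.051, 0.132, -0.001]
0.44 [-0.072, 0.012, 0.052, -0.051, 0.192, -0.003]
0.38 [-0.084, 0.012, 0.053, -0.051, 0.252, -0.004]
0.32 [-0.096, 0.012, 0.054, -0.051, 0.312, -0.006]
```

>>> jog_arm:
  series:
    - {"gripper": 1, "dx": -0.001, "dy": 0.006, "dz": 0.015, "rx": -0.025, "ry": 0, "rz": 0}
    - {"gripper": 1, "dx": -0.002, "dy": 0.011, "dz": 0.03, "rx": -0.05, "ry": 0, "rz": 0}
    - {"gripper": 1, "dx": -0.008, "dy": 0.012, "dz": 0.046, "rx": -0.05, "ry": 0, "rz": 0}
    - {"gripper": 1, "dx": -0.014, "dy": 0.013, "dz": 0.062, "rx": -0.05, "ry": 0, "rz": 0}
    - {"gripper": 1, "dx": -0.014, "dy": 0.013, "dz": 0.062, "rx": -0.05, "ry": 0, "rz": 0}

```text
t: 5.1
tcp_pos: [0.4761, 0.249, 0.1415]
tcp_rot: [[-0.783, 0.247, 0.571], [0.197, 0.969, -0.149], [-0.59, -0.004, -0.807]]
force: [0.8, -0.2, -0.5]
gripper_width: -0.002
finger_force: 0.0
```

Run:
```python
from w import *
b=cam('scene')
i=b['pixels'][50:220,290:470,::-1]
cv2.imwrite('pics/s4.png',cv2.resize(i,None,fx=3.5,fy=3.5,interpolation=2))
rows([pt(t,f) for t,f in((.6,.63),(.7,.6),(.8,.55),(.9,.5),(1.,.44),(1.1,.38),(1.2,.32))])
```

```text
now s,lat,z [-0.1133 -0.0021  0.1417]
0.63 [-0.005, 0.002, -0.0, -0.005, -0.0, -0.001]
0.6 [-0.017, 0.002, -0.005, -0.005, 0.03, -0.001]
0.55 [-0.03, 0.002, -0.008, -0.005, 0.08, -0.001]
0.5 [-0.042, 0.002, -0.01, -0.005, 0.13, -0.001]
0.44 [-0.055, 0.002, -0.011, -0.005, 0.19, -0.001]
0.38 [-0.067, 0.002, -0.01, -0.005, 0.25, -0.001]
0.32 [-0.08, 0.002, -0.008, -0.005, 0.31, -0.001]
```

View pics/s4.png

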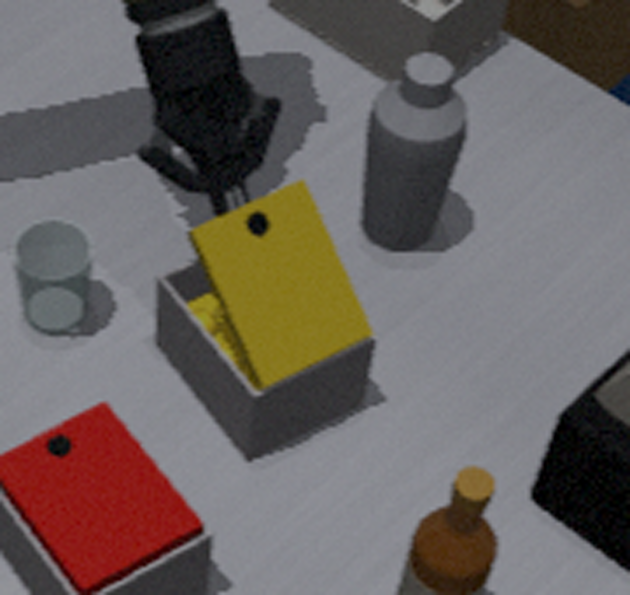

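The fingertips pass out of sight behind and under the lid's front edge at (235,205). Now I push up and back at a moderate speed.

>>> jog_arm:
  series:
    - {"gripper": 1, "dx": -0.005, "dy": 0.002, "dz": 0, "rx": 0, "ry": 0, "rz": 0}
    - {"gripper": 1, "dx": -0.011, "dy": 0.002, "dz": -0.003, "rx": 0, "ry": 0.015, "rz": 0}
    - {"gripper": 1, "dx": -0.017, "dy": 0.002, "dz": -0.005, "rx": 0, "ry": 0.03, "rz": 0}
    - {"gripper": 1, "dx": -0.024, "dy": 0.002, "dz": -0.007, "rx": 0, "ry": 0.055, "rz": 0}
    - {"gripper": 1, "dx": -0.03, "dy": 0.002, "dz": -0.008, "rx": 0, "ry": 0.08, "rz": 0}
    - {"gripper": 1, "dx": -0.036, "dy": 0.002, "dz": -0.009, "rx": 0, "ry": 0.105, "rz": 0}
    - {"gripper": 1, "dx": -0.042, "dy": 0.002, "dz": -0.01, "rx": 0, "ry": 0.13, "rz": 0}
    - {"gripper": 1, "dx": -0.048, "dy": 0.002, "dz": -0.011, "rx": 0, "ry": 0.16, "rz": 0}
    - {"gripper": 1, "dx": -0.055, "dy": 0.002, "dz": -0.011, "rx": 0, "ry": 0.19, "rz": 0}
    - {"gripper": 1, "dx": -0.067, "dy": 0.002, "dz": -0.01, "rx": 0, "ry": 0.25, "rz": 0}
    - {"gripper": 1, "dx": -0.08, "dy": 0.002, "dz": -0.008, "rx": 0, "ry": 0.31, "rz": 0}
    - {"gripper": 1, "dx": -0.08, "dy": 0.002, "dz": -0.008, "rx": 0, "ry": 0.31, "rz": 0}

```text
t: 6.15
tcp_pos: [0.5323, 0.2402, 0.1883]
tcp_rot: [[-0.894, 0.245, 0.374], [0.224, 0.969, -0.1], [-0.388, -0.006, -0.922]]
force: [0.1, 0.4, -2.0]
gripper_width: -0.001
finger_force: 0.5
```

Run:
```python
from w import *
b=cam('scene')
i=b['pixels'][50:220,290:470,::-1]
cv2.imwrite('pics/s5.png',cv2.resize(i,None,fx=3.5,fy=3.5,interpolation=2))
rows([pt(t,f) for t,f in((1.2,.32),(1.3,.25),(1.4,.2),(1.5,.14),(1.6,.08),(1.7,0.02),(1.8,0),(1.86,0))])
```

```text
now s,lat,z [-0.05    0.0011  0.1904]
0.32 [0.001, -0.001, -0.006, -0.005, 0.078, -0.008]
0.25 [-0.011, -0.001, -0.006, -0.004, 0.148, -0.008]
0.2 [-0.024, -0.001, -0.004, -0.004, 0.198, -0.008]
0.14 [-0.036, -0.001, -0.001, -0.004, 0.258, -0.008]
0.08 [-0.047, -0.001, 0.003, -0.004, 0.318, -0.008]
0.02 [-0.059, -0.001, 0.008, -0.003, 0.378, -0.008]
0 [-0.07, -0.0, 0.015, -0.003, 0.398, -0.008]
0 [-0.076, -0.0, 0.02, -0.003, 0.398, -0.008]
```

View pics/s5.png

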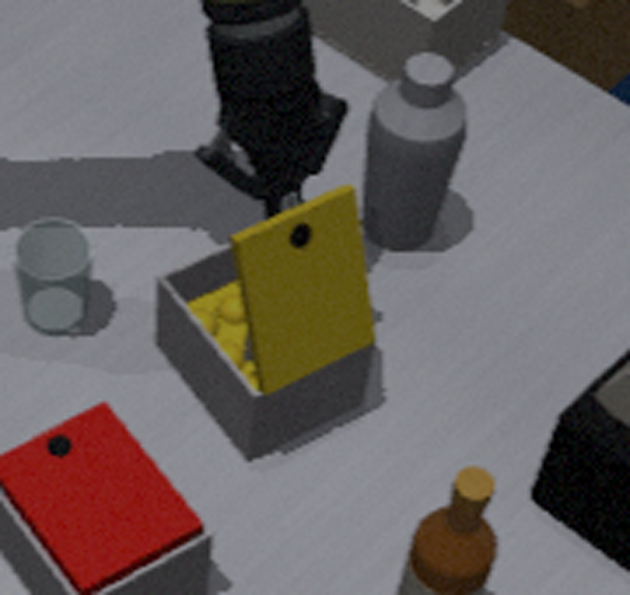

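The lid stands at roughly 1.2 rad, with the fingers behind its edge at (285,200). I carry on pushing towards the stop.

>>> jog_arm:
  series:
    - {"gripper": 1, "dx": -0.002, "dy": 0, "dz": -0.006, "rx": 0, "ry": 0.09, "rz": 0}
    - {"gripper": 1, "dx": -0.011, "dy": 0, "dz": -0.006, "rx": 0, "ry": 0.15, "rz": 0}
    - {"gripper": 1, "dx": -0.018, "dy": 0, "dz": -0.005, "rx": 0, "ry": 0.175, "rz": 0}
    - {"gripper": 1, "dx": -0.024, "dy": 0, "dz": -0.004, "rx": 0, "ry": 0.2, "rz": 0}
    - {"gripper": 1, "dx": -0.03, "dy": 0, "dz": -0.002, "rx": 0, "ry": 0.23, "rz": 0}
    - {"gripper": 1, "dx": -0.036, "dy": 0, "dz": -0.001, "rx": 0, "ry": 0.26, "rz": 0}
    - {"gripper": 1, "dx": -0.047, "dy": 0, "dz": 0.003, "rx": 0, "ry": 0.32, "rz": 0}
    - {"gripper": 1, "dx": -0.053, "dy": 0, "dz": 0.006, "rx": 0, "ry": 0.35, "rz": 0}
    - {"gripper": 1, "dx": -0.059, "dy": 0, "dz": 0.008, "rx": 0, "ry": 0.38, "rz": 0}
    - {"gripper": 1, "dx": -0.065, "dy": 0, "dz": 0.012, "rx": 0, "ry": 0.4, "rz": 0}
    - {"gripper": 1, "dx": -0.07, "dy": 0, "dz": 0.015, "rx": 0, "ry": 0.4, "rz": 0}
    - {"gripper": 1, "dx": -0.07, "dy": 0, "dz": 0.015, "rx": 0, "ry": 0.4, "rz": 0}

```text
t: 7.2
tcp_pos: [0.6031, 0.2198, 0.2005]
tcp_rot: [[-0.968, 0.252, 0.002], [0.252, 0.968, -0.009], [-0.004, -0.009, -1.0]]
force: [-0.6, 0.1, -0.7]
gripper_width: -0.002
finger_force: 0.0
```

Run:
```python
from w import *
b=cam('scene')
i=b['pixels'][50:220,290:470,::-1]
cv2.imwrite('pics/s6.png',cv2.resize(i,None,fx=3.5,fy=3.5,interpolation=2))
rows([pt(t,f) for t,f in((1.8,0),(1.86,0))])
```

```text
now s,lat,z [0.0175 0.0006 0.2008]
0 [-0.003, -0.001, -0.003, -0.008, 0.003, -0.008]
0 [-0.011, -0.001, -0.0, -0.008, 0.003, -0.008]
```

View pics/s6.png

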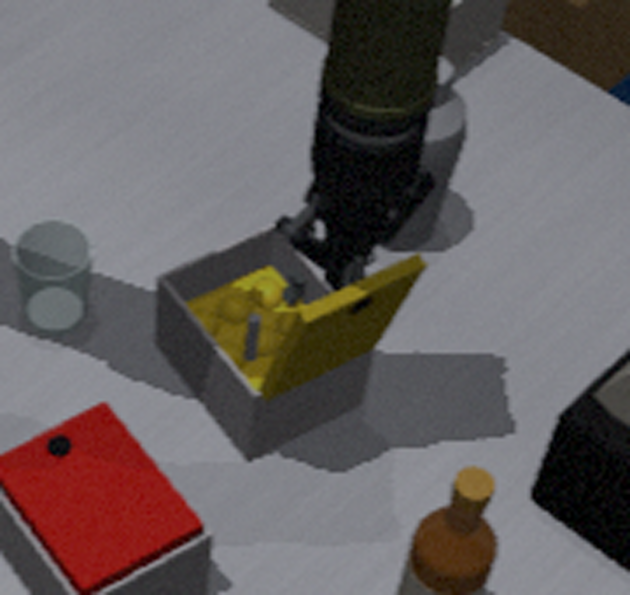

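The lid now leans back past upright, with its top edge running from (300,310) to (420,265). One more gentle nudge to the stop, then I retreat.

>>> jog_arm:
  series:
    - {"gripper": 1, "dx": -0.004, "dy": 0, "dz": 0, "rx": 0, "ry": 0, "rz": 0}
    - {"gripper": 1, "dx": -0.008, "dy": 0, "dz": 0.001, "rx": 0, "ry": 0, "rz": 0}
    - {"gripper": 1, "dx": -0.011, "dy": 0, "dz": 0.001, "rx": 0, "ry": 0, "rz": 0}
    - {"gripper": 1, "dx": -0.011, "dy": 0, "dz": 0.001, "rx": 0, "ry": 0, "rz": 0}

```text
t: 7.58
tcp_pos: [0.6129, 0.2177, 0.2003]
tcp_rot: [[-0.968, 0.251, -0.0], [0.251, 0.968, -0.007], [-0.002, -0.006, -1.0]]
force: [-0.3, 0.0, 0.1]
gripper_width: 0.002
finger_force: 0.1
```

>>> jog_arm:
  series:
    - {"gripper": 1, "dx": 0.02, "dy": 0, "dz": 0, "rx": 0, "ry": 0, "rz": 0}
    - {"gripper": 1, "dx": 0.05, "dy": 0, "dz": -0.01, "rx": 0, "ry": 0, "rz": 0}
    - {"gripper": 1, "dx": 0.08, "dy": 0, "dz": -0.04, "rx": 0, "ry": 0, "rz": 0}
    - {"gripper": 1, "dx": 0.11, "dy": 0, "dz": -0.06, "rx": 0, "ry": 0, "rz": 0}
    - {"gripper": 1, "dx": 0.14, "dy": 0, "dz": -0.08, "rx": 0, "ry": 0, "rz": 0}
    - {"gripper": 1, "dx": 0.16, "dy": 0, "dz": -0.09, "rx": 0, "ry": 0, "rz": 0}
    - {"gripper": 1, "dx": 0.16, "dy": 0, "dz": -0.09, "rx": 0, "ry": 0, "rz": 0}
    - {"gripper": 1, "dx": 0.16, "dy": 0, "dz": -0.09, "rx": 0, "ry": 0, "rz": 0}
    - {"gripper": 1, "dx": 0.16, "dy": 0, "dz": -0.09, "rx": 0, "ry": 0, "rz": 0}
    - {"gripper": 1, "dx": 0.16, "dy": 0, "dz": -0.09, "rx": 0, "ry": 0, "rz": 0}

```text
t: 8.42
tcp_pos: [0.459, 0.2571, 0.2893]
tcp_rot: [[-0.968, 0.253, -0.0], [0.253, 0.968, -0.008], [-0.002, -0.008, -1.0]]
force: [0.4, 0.7, -0.4]
gripper_width: 0.002
finger_force: 0.0
```

Run:
```python
from w import *
b=cam('scene','s7.png')
```

```text
(no output)
```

View pics/s7.png

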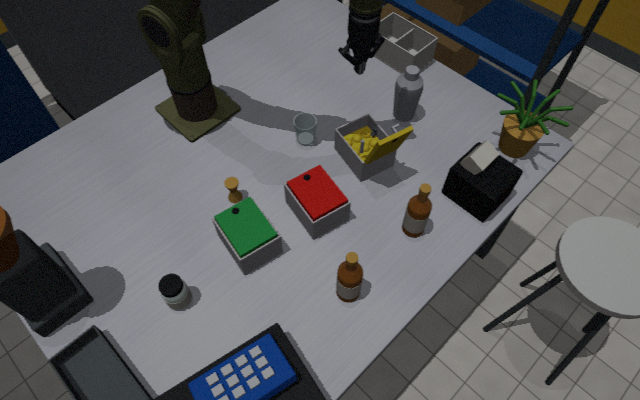

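The yellow lid stands open and leans back, with its top edge near (410,128). The red and green lids are shut, the other things haven't moved, and the gripper is clear at (360,60).

```bash
python3 -c "
from station import manip
print(manip.finish_job())"
```

```text
the job is handed in; nothing more can be done
None
```

The yellow lid was pressed until its catch let go, then pushed from under its front edge until it leaned back past upright; the other lids stayed shut, nothing else was moved, and the job is handed in at about 8.5 s (no verdict was returned).

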